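Sort three parts back into their own trays

TASK

The three parts have ended up in one another's trays, and a tray holds only one. First set one part aside on the free grey mat and let go of it, then move the parts round until the metal block stands in the middle of the red tray, the solder spool in the middle of the white tray and the small yellow transformer in the middle of the yellow tray. Keep the parts upright all the time and leave the pump bottle, the tape roll and the brush where they are.

Things in the scene. Friction and masses are not known exactly. Their poses are not given: they have to be found in the camera images.
- block: loose light-grey milled metal block, 60 (its x) x 46 (its y) x 50 mm high plus small studs to 53 mm, about 0.4 kg; best grasped across the 46 mm (along its y). Starts in the white tray. Origin: centre of its underside, z up
- spool: loose spool of white solder wire standing on its flange, round, 58 mm diameter, 38 mm high, about 0.35 kg; grasp across the flanges. Starts in the yellow tray. Origin: centre of its underside, z up
- transformer: loose small yellow-and-black transformer, 25 (its x) x 27 (its y) x 23 mm high, about 45 g; grasp across its x or y. Starts in the red tray. Origin: centre of its underside, z up
- tray_red: shallow red plastic tray, fixed to the bench, 92 x 92 mm outside, rim 12 mm high and 5 mm thick, inside 82 x 82 mm, floor 6 mm above the bench. Origin: centre of its underside, on the bench (z = 0); x and y along its sides, z up. Where the metal block belongs
- tray_white: shallow white plastic tray, fixed to the bench, 92 x 92 mm outside, rim 12 mm high and 5 mm thick, inside 82 x 82 mm, floor 6 mm above the bench. Origin: centre of its underside, on the bench (z = 0); x and y along its sides, z up. Where the solder spool belongs
- tray_yellow: shallow yellow plastic tray, fixed to the bench, 92 x 92 mm outside, rim 12 mm high and 5 mm thick, inside 82 x 82 mm, floor 6 mm above the bench. Origin: centre of its underside, on the bench (z = 0); x and y along its sides, z up. Where the transformer belongs
- mat: flat grey rubber mat with fine ribs, fixed, 90 x 90 x 5 mm, empty at the start: the free spot for one part. Origin: centre of its underside, on the bench; z up. The trays and the mat stand close together (centres at least 125 mm apart) and share four spots in any arrangement
- alcohol_bottle: white pump bottle, 62 mm diameter, 121 mm high, standing behind the trays. Bystander, loose, not to be disturbed. Origin: centre of its underside. Above the bench to the right hangs a monitor, its lower edge 0.45 m up; to the left, from y = 0.25 on, stands a test fixture up to 0.32 m high
- tape: amber tape roll lying flat, 64 mm diameter, 19 mm high. Bystander, loose, not to be disturbed. Origin: centre of its underside
- brush: slim black brush lying on the bench, 143 x 20 x 9 mm. Bystander, loose, not to be disturbed. Origin: centre of its underside

How it is judged:
By the outcome, as a careful person would: the job done as asked, in the order asked, and still so for the second after the job is handed in, with the robot touching nothing.
It also fails if it takes over 96 s, if anything falls off the work surface, if the arm or the gripper's body presses on something with over 40 N, if the wrist force passes 120 N, or if a joint passes its speed limit or range.

ROBOT

A 6-joint arm with a two-finger parallel gripper is mounted at the origin on a cart in front of the work surface, level with it; the furniture and walls round the work are solid. World frame = base frame: x ahead of the robot, y to its left, z up, the work surface at z = 0. Lengths are in mm, angles in rad, forces in N, time in s.
With the tool pointing down it reaches from about 275 to 1000 mm from the base axis. Payload 8.4 kg.
Tool frame: the origin (TCP) lies at the very end of the fingers, on their centre line; the grasp point (between the pads) lies 19 mm behind it; z points along the fingers, y is the line along which they close (so a half turn about z gives the same grasp; the last joint's range is limited). The gripper opens to 85 mm and grips with 20 to 120 N. Pads are 22 mm wide; open, the fingers measure 114 mm over their backs; the gripper's body (76 mm by 85 mm) begins 54 mm behind the grasp point. The pads swing forward as they close: fully open they stand 13 mm farther back than shut.
Start: joints at [-1.223, 0.353, 1.633, -0, 1.155, -0.002], TCP at [214.192, -587.154, 231.281] pointing down, gripper open.
Joint ranges: [-2.63, 2.63], [-0.92, 2.1], [0.06, 2.66], [-1.3, 4.44], [0, 2.69], [-3.02, 3.02]. Speed limits (rad/s): [2.22, 2.22, 2.79, 3.14, 3.14, 3.14].

INTERFACE

Orientations are given as [roll, pitch, yaw] about the fixed x, y, z axes, in that order (R = Rz(yaw) Ry(pitch) Rx(roll)).
In Python, from rig import sensors, grab_frame, camera_params, order gives the robot as it stands. The module is installed in compiled form; this text tells all that it offers.
- The arm moves only by the tool move_arm, never from a script. Its argument "motion" is a list of rows, each a list of 7 numbers: the turn, a rotation vector about the tool's x, y, z in a scale on which 1.0 is pi/2 rad, then the shift along the tool's x, y, z in parts of the range, where 1.0 means 0.5 m, then the finger opening in m, from 0 to 0.0854. A call has 1 to 8 rows; each row is the pose to reach, as a shift and turn from the pose commanded when the call began, along the tool's axes at that moment; what a row does not reach only later rows make up. A row lasts 1/8 s, in which the tool goes at most 62.5 mm and 10.7 degrees, less where a joint would pass 70% of its speed; a pose out of reach is approached as far as the arm can. No shift or turn number may pass 1 either way. A call with a gripper value outside its range is refused whole. The fingers move at their own pace and stop on an object; "grip_force" is the grip in N (left out, the last holds). Time passes only in rows, so rows that repeat a pose let the fingers close. It gives the time, the measured TCP pose, the force, the opening and the grip force at its end, in the units of the state.
- sensors.sense(): the state, without advancing time (a new reading comes with each control period).
- grab_frame(name): name is "scene" or "side" or "wrist"; returns (picture, depth): 384x512x3 uint8, red, green, blue; 384x512 float32, mm along the optical axis (not along the pixel's ray), 0 where there is no reading.
- camera_params(name): a dict with "camera_matrix" (3x3 intrinsics, pixels), "k1" (the pictures are not rectified: a ray, as slopes to the right and down, at radius r is drawn at 1 + k1 r^2 times it, then the intrinsics apply), "world_from_camera" (4x4, takes a point from camera to world coordinates). Camera axes: x right, y down, z forward; pixel columns grow to the right and rows downward; lengths in mm; the calibration is good to about 2 mm. A picture is of the moment at which its call begins: read the wrist's pose just before it. camera_params takes no time and is no camera call; for the wrist camera it gives the pose at the moment of the call.
- order.sign_off(): hands the job in; it is judged then, once.
The state is a dict: "clock": time; "qpos": joint angles; "qvel": joint speeds; "joint_efforts": joint torques, N m; "eef_pos": TCP position; "tcp_rot": TCP orientation; "contact_force": force on the tool from outside, world axes, zero at the start; "wrist_torque": the same for the moment, N m; "opening": opening from 0.0 (shut) to 1.0 (fully open); "grasp_force": force on a finger pad.
Only numpy, scipy, OpenCV 4.12 (cv2) and the standard library are available. Lean on these libraries where they do the work, as an engineer would, in place of code of your own. Each camera call takes 0.05 s, during which the arm holds its last target. There are 200 camera calls.

## Working session

There is one attempt and no reset: what is moved stays moved. The work goes in short steps, Python scripts to look and compute and a tool call to move; the robot and the scene stay as the last step left them, time stands still between calls to the robot, and variables do not carry over. Pictures are saved under pics/ and viewed, at most 14 in all, crops included, and the job is handed in when it is done.

Besides the shell and the picture viewer there is one more tool, called as name(argument=value, ...) on one line, values as JSON. move_arm: Moves the arm, as the interface text tells. Its arguments: {"type":"object","properties":{"motion":{"type":"array","items":{"type":"array","items":{"type":"number"}}},"grip_force":{"type":"number"}},"required":["motion"]}

```bash
mkdir -p pics; python3 - <<'E'
from rig import *
import cv2,numpy as np
print(sensors.sense())
for n in("scene","side"):
    p,d=grab_frame(n);cv2.imwrite(f"pics/{n}0.png",p[:,:,::-1]);np.savez(f"{n}0.npz",p=p,d=d)
    print(n,camera_params(n))
E
```

```text
{'clock': 0.0, 'qpos': array([-1.22337278e+00,  3.53647508e-01,  1.63414890e+00, -3.19270242e-05,
        1.15522032e+00, -2.41493271e-03]), 'qvel': array([-1.35360638e-03,  2.07490506e-04, -8.04390087e-04, -8.37210153e-04,
        4.53468602e-05, -6.12901046e-04]), 'joint_efforts': array([-3.07400978e-04, -6.05255485e+01, -3.42062795e+01,  1.31449456e-04,
        9.45640204e-03, -1.20359752e-05]), 'eef_pos': array([ 214.03063596, -586.68663411,  230.55577669]), 'tcp_rot': array([-3.14016852e+00,  2.57520302e-05,  3.49851413e-01]), 'contact_force': array([0.38060866, 0.09496683, 0.45396157]), 'wrist_torque': array([ 0.02522718, -0.03153547, -0.03126426]), 'grasp_force': 0.0, 'opening': 1.000929060629505}
scene {'camera_matrix': array([[389.95792358,   0.        , 254.88043709],
       [  0.        , 389.95792358, 194.85482898],
       [  0.        ,   0.        ,   1.        ]]), 'k1': -0.05223551830250546, 'world_from_camera': array([[-8.24760652e-01, -3.56644148e-01,  4.38833476e-01,
         6.50143869e+01],
       [-5.65065926e-01,  4.90022801e-01, -6.63760614e-01,
         7.10430399e+02],
       [ 2.16879298e-02, -7.95413481e-01, -6.05678981e-01,
         6.72322581e+02],
       [ 0.00000000e+00,  0.00000000e+00,  0.00000000e+00,
         1.00000000e+00]])}
side {'camera_matrix': array([[355.18581612,   0.        , 253.15241303],
       [  0.        , 355.18581612, 185.24955301],
       [  0.        ,   0.        ,   1.        ]]), 'k1': -0.11447735870550077, 'world_from_camera': array([[ 9.99713463e-01, -2.24089830e-02,  8.41596516e-03,
         5.03681825e+02],
       [-2.08075959e-02, -6.39716844e-01,  7.68328969e-01,
        -7.57661734e+02],
       [-1.18336361e-02, -7.68283930e-01, -6.39999818e-01,
         7.13039597e+02],
       [ 0.00000000e+00,  0.00000000e+00,  0.00000000e+00,
         1.00000000e+00]])}
```

View pics/scene0.png

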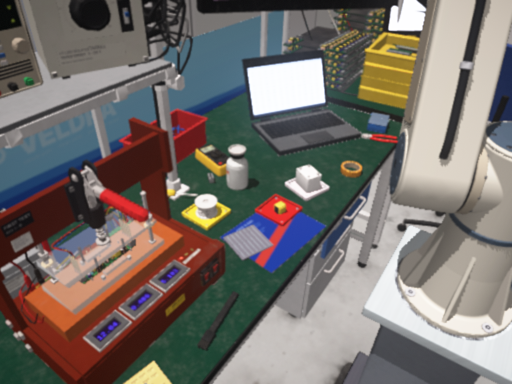

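View pics/side0.png

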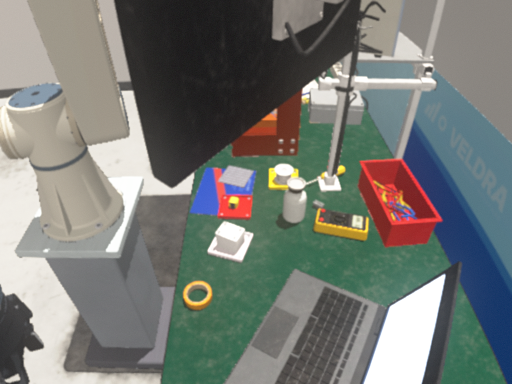

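The scene view shows the block in the white tray (307,182), the transformer in the red tray (280,208), the spool in the yellow tray (205,205), the mat (248,240), the bottle (237,168) and the tape (350,169). The side view shows the same: mat (238,176), spool (284,174), red tray (235,207), white tray (230,240).

```bash
cat > h.py <<'E'
from rig import *
import cv2,numpy as np
def to_world(uv,z,cp):
    """pixels -> world points on plane z"""
    K=cp["camera_matrix"];uv=np.atleast_2d(np.array(uv,float))
    s=cv2.undistortPoints(uv[:,None],K,np.array([cp["k1"],0,0,0,0]))[:,0]
    M=cp["world_from_camera"];d=np.c_[s,np.ones(len(s))]@M[:3,:3].T
    t=(z-M[2,3])/d[:,2];return M[:3,3]+d*t[:,None]
E
python3 - <<'E'
from h import *
S=camera_params("scene");D=camera_params("side")
for n,a,b,z in [("mat",(248,240),(238,176),5),("yel/spool",(206,200),(284,169),44),("red/trafo",(281,205),(234,200),29),("white/block",(309,170),(231,230),56),("bottle",(237,187),(292,217),2),("tape",(350,168),(198,294),19),("brushA",(204,346),None,5),("brushB",(237,295),None,5)]:
    print(n,to_world(a,z,S)[0].round(),b and to_world(b,z,D)[0].round())
W=camera_params("wrist");print(W)
s=sensors.sense();print(s['eef_pos'],s['tcp_rot'])
E
```

```text
mat [459. 140.   5.] [465. 141.   5.]
yel/spool [611. 115.  44.] [610. 121.  44.]
red/trafo [450.   1.  29.] [456.  -1.  29.]
white/block [ 453. -153.   56.] [ 453. -143.   56.]
bottle [614. -25.   2.] [620. -48.   2.]
tape [ 378. -291.   19.] [ 380. -304.   19.]
brushA [361. 422.   5.] None
brushB [381. 290.   5.] None
{'camera_matrix': array([[282.12364169,   0.        , 256.13392693],
       [  0.        , 282.12364169, 190.61583975],
       [  0.        ,   0.        ,   1.        ]]), 'k1': 0.019754586072620196, 'world_from_camera': array([[ 3.43530087e-01, -9.03426990e-01, -2.56528270e-01,
         2.77382528e+02],
       [-9.39139823e-01, -3.31007245e-01, -9.19271263e-02,
        -5.64339882e+02],
       [-1.86326893e-03,  2.72495648e-01, -9.62155211e-01,
         3.73658855e+02],
       [ 0.00000000e+00,  0.00000000e+00,  0.00000000e+00,
         1.00000000e+00]])}
[ 214.05092091 -586.73846943  230.65693777] [-3.14032775e+00 -2.89777295e-07  3.49822711e-01]
```

```bash
cat >> h.py <<'E'
def cloud(d,cp):
    K=cp["camera_matrix"];v,u=np.mgrid[:384,:512]
    s=cv2.undistortPoints(np.stack([u,v],-1).reshape(-1,1,2).astype(float),K,np.array([cp["k1"],0,0,0,0]))[:,0]
    P=np.c_[s,np.ones(len(s))]*d.reshape(-1,1);M=cp["world_from_camera"]
    return (P@M[:3,:3].T+M[:3,3]).reshape(384,512,3)
from scipy.spatial.transform import Rotation as R
def rel(x,y,z,yaw):
    """row from present pose (taken as commanded, tool down) to target"""
    s=sensors.sense();A=R.from_euler('xyz',[np.pi,0,s['tcp_rot'][2]]);A0=R.from_euler('xyz',s['tcp_rot'])
    B=R.from_euler('xyz',[np.pi,0,yaw])
    return np.round(np.r_[(A0.inv()*B).as_rotvec(),A0.inv().apply(np.array([x,y,z])-s['eef_pos'])/1000],4)
E
python3 - <<'E'
from h import *
d=np.load("side0.npz")["d"];c=cloud(d,camera_params("side"))
for uv in [(130,20),(150,120),(175,180),(240,120),(300,80),(355,10),(250,20)]: print(uv,d[uv[1],uv[0]],c[uv[1],uv[0]].round())
print(rel(480,0,260,0))
E
```

```text
(130, 20) 279.83957 [ 408. -454.  640.]
(150, 120) 341.57803 [ 407. -452.  545.]
(175, 180) 399.93427 [ 419. -445.  463.]
(240, 120) 466.88675 [ 492. -343.  481.]
(300, 80) 572.37415 [ 589. -210.  478.]
(355, 10) 655.853 [713. -42. 550.]
(250, 20) 398.69226 [ 508. -329.  604.]
[-1.300e-03  2.000e-04  3.498e-01  4.509e-01 -4.601e-01 -2.880e-02]
```

Units first: shifts go in shares of 0.5 m and turns go in shares of pi/2 rad. So -0.37 m / 0.5 = -0.74, -0.325 m / 0.5 = -0.65, 0.35 rad / 1.5708 = 0.2228.

move_arm(motion=[[0,0,0.0318,0.06,-0.09,-0.012,0.0854],[0,0,0.0637,0.12,-0.19,-0.024,0.0854],[0,0,0.0955,0.18,-0.29,-0.036,0.0854],[0,0,0.1273,0.26,-0.38,-0.048,0.0854],[0,0,0.1592,0.34,-0.47,-0.06,0.0854],[0,0,0.191,0.42,-0.56,-0.072,0.0854],[0,0,0.2228,0.5,-0.65,-0.08,0.0854],[0,0,0.2228,0.58,-0.74,-0.08,0.0854]])

```text
clock: 1.1
eef_pos: [360.2, -138.4, 271.7]
tcp_rot: [3.141, -0.001, -0.001]
contact_force: [1.5, 0.1, 0.1]
opening: 1.003
grasp_force: 0.0
```

```bash
python3 -c "
from h import *
print(rel(520,40,270,0))"
```

```text
[ 0.0004 -0.0011 -0.0014  0.1595 -0.1787  0.0018]
```

move_arm(motion=[[0,0,0,0.08,-0.09,0,0.0854],[0,0,0,0.16,-0.18,0,0.0854],[0,0,0,0.24,-0.27,0,0.0854],[0,0,0,0.32,-0.358,0,0.0854],[0,0,0,0.32,-0.358,0,0.0854],[0,0,0,0.32,-0.358,0,0.0854]])

```text
clock: 1.85
eef_pos: [519.2, 38.8, 270.6]
tcp_rot: [3.141, 0.002, 0.001]
contact_force: [-0.4, -1.1, 0.7]
opening: 1.001
grasp_force: 0.0
```

```bash
python3 - <<'E'
from h import *
s=sensors.sense();cp=camera_params("wrist");p,d=grab_frame("wrist")
print(s['eef_pos'],s['tcp_rot']);np.savez("w1.npz",p=p,d=d,M=cp["world_from_camera"]);cv2.imwrite("pics/w1.png",p[:,:,::-1])
E
```

```text
[519.21295612  38.79818872 270.64282728] [3.14120481e+00 1.67998228e-03 6.74384910e-04]
```

View pics/w1.png

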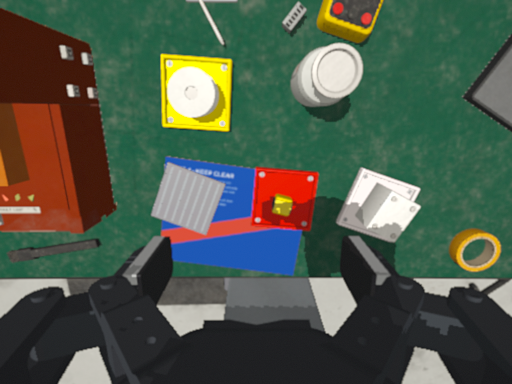

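The wrist view shows everything: yellow tray with spool (192,92), red tray with transformer (283,205), white tray with block (380,205, turned), mat (188,198, turned), bottle (330,75).

```bash
cat >> h.py <<'E'
def look(save=None):
    cp=camera_params("wrist");p,d=grab_frame("wrist")
    if save: cv2.imwrite(f"pics/{save}.png",p[:,:,::-1])
    return p,d,cp,cloud(d,cp)
def rect(mask,z,cp):
    """largest blob of mask -> (cx,cy),(w,h),angle on plane z"""
    cs,_=cv2.findContours(mask.astype(np.uint8),cv2.RETR_EXTERNAL,cv2.CHAIN_APPROX_NONE)
    c=max(cs,key=cv2.contourArea)[:,0]
    w=to_world(c,z,cp)[:,:2]
    r=cv2.minAreaRect(w.astype(np.float32));return [np.round(r[0],1),np.round(r[1],1),round(r[2],1)]
E
python3 - <<'E'
from h import *
f=np.load("w1.npz");p,d=f["p"],f["d"];cp=camera_params("wrist");cp["world_from_camera"]=f["M"]
c=cloud(d,cp);X,Y,Z=c[...,0],c[...,1],c[...,2]
h=cv2.cvtColor(p,cv2.COLOR_RGB2HSV);H,S,V=[h[...,i].astype(int) for i in range(3)]
near=lambda x,y,r:(abs(X-x)<r)&(abs(Y-y)<r)
print("bench z",np.median(Z[130:150,260:330]),np.std(Z[130:150,260:330]))
print("yellow",rect((H>20)&(H<35)&(S>120)&near(610,118,75)&(Z>-8),12,cp))
print("red",rect(((H<8)|(H>172))&(S>150)&near(453,0,60)&(Z>7),12,cp))
print("white",rect((S<60)&(V>90)&near(453,-148,80)&(Z>7),12,cp))
print("mat",rect((S<60)&(V>60)&near(460,140,75),5,cp))
for n,x,y,a,b,r in [("spool",610,118,36,50,45),("trafo",453,0,24,36,35),("block",453,-148,48,64,50),("bottle",617,-35,60,140,60)]:
    m=near(x,y,r)&(Z>a)&(Z<b);z=np.median(Z[m]);print(n,m.sum(),z.round(1),rect(m,z,cp),np.median(X[m]).round(1),np.median(Y[m]).round(1))
E
```

```text
bench z 0.354789846727698 33.03346105295203
yellow [array([607.6, 119. ]), array([94.5, 93.9]), 86.3]
red [array([458.5,  -3.5]), array([91.4, 92.3]), 85.1]
white [array([ 446.8, -149.9]), array([106.7,  91.5]), 70.9]
mat [array([456.4, 142.9]), array([91. , 91.7]), 68.4]
spool 1828 44.4 [array([607.2, 118.4]), array([56.8, 56.2]), 87.6] 607.9 118.7
trafo 286 28.9 [array([454.4,   0. ]), array([27.1, 24.8]), 75.3] 454.3 0.1
block 1556 56.2 [array([ 449.9, -144.3]), array([50.7, 60.1]), 61.8] 450.9 -144.2
bottle 3127 117.3 [array([620.5, -32.2]), array([53.5, 64. ]), 36.3] 621.4 -33.7
```

```bash
python3 -c "
from h import *
print(rel(454.5,-1,110,-.257))"
```

```text
[ 0.0005  0.0012  0.2567 -0.0643  0.0393  0.161 ]
```

In the tool's units: 0.161 m / 0.5 = 0.322, -0.0643 m / 0.5 = -0.1286, 0.257 rad / 1.5708 = 0.1636.

move_arm(motion=[[0,0,0.0828,-0.04,0.024,0.1,0.038],[0,0,0.1636,-0.08,0.052,0.2,0.038],[0,0,0.1636,-0.1286,0.0786,0.3,0.038],[0,0,0.1636,-0.1286,0.0786,0.322,0.038],[0,0,0.1636,-0.1286,0.0786,0.322,0.038],[0,0,0.1636,-0.1286,0.0786,0.322,0.038]], grip_force=30)

```text
clock: 2.65
eef_pos: [457.5, -0.6, 111.8]
tcp_rot: [-3.141, -0.003, -0.258]
contact_force: [0.1, -0.4, 0.7]
opening: 0.447
grasp_force: 0.0
```

```bash
python3 - <<'E'
from h import *
print(sensors.sense()['eef_pos'],sensors.sense()['opening'])
p,d,cp,c=look("w2");X,Y,Z=c[...,0],c[...,1],c[...,2]
h=cv2.cvtColor(p,cv2.COLOR_RGB2HSV);H,S,V=[h[...,i].astype(int) for i in range(3)]
near=lambda x,y,r:(abs(X-x)<r)&(abs(Y-y)<r)
m=near(454,0,30)&(Z>26)&(Z<34);print(m.sum(),np.median(Z[m]),rect(m,29,cp))
print("red",rect(((H<8)|(H>172))&(S>150)&near(455,0,60)&(Z>9)&(Z<16),12,cp))
E
```

```text
[457.45355039  -0.56291986 111.80867697] 0.4468285834358837
812 29.06943823991061 [array([453.9,  -0.5]), array([26.2, 24.6]), 75.3]
red [array([457.9,  -3.7]), array([91.1, 91.5]), 85.2]
```

View pics/w2.png

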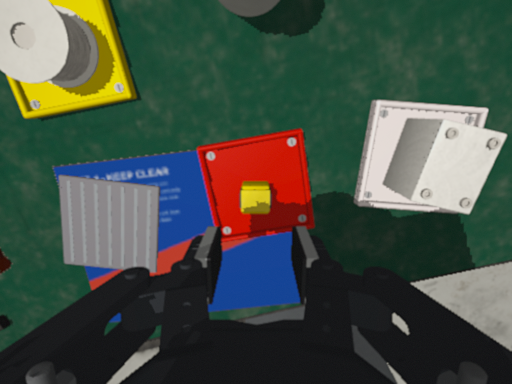

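The view shows the transformer at (256,198) between and ahead of the fingertips, the tray clear around it.

```bash
python3 -c "
from h import *
print(sensors.sense()['eef_pos'],rel(454,-1,9,-.257))"
```

```text
[457.35269505  -0.45811292 111.77952986] [-8.000e-04 -3.100e-03 -1.000e-04 -3.400e-03  1.500e-03  1.028e-01]
```

In the tool's units: 0.07 m / 0.5 = 0.14, 0.055 m / 0.5 = 0.11.

move_arm(motion=[[0,0,0,-0.006,0.002,0.06,0.038],[0,0,0,-0.006,0.002,0.11,0.038],[0,0,0,-0.006,0.002,0.14,0.038],[0,0,0,-0.006,0.002,0.14,0.038]])

```text
clock: 3.2
eef_pos: [452.5, -0.6, 40.1]
tcp_rot: [3.141, 0.001, -0.257]
contact_force: [0.4, -1.0, 0.2]
opening: 0.446
grasp_force: 0.0
```

```bash
python3 -c "
from h import *
print(sensors.sense()['eef_pos'],rel(454,-1,9,-.257))"
```

```text
[452.50055715  -0.57361031  40.08624611] [0.0002 0.0007 0.     0.0016 0.     0.0311]
```

move_arm(motion=[[0,0,0,0.002,0,0.04,0.038],[0,0,0,0.002,0,0.062,0.038],[0,0,0,0.002,0,0.062,0.038],[0,0,0,0.002,0,0.062,0.015],[0,0,0,0.002,0,0.062,0.015],[0,0,0,0.002,0,0.062,0.015],[0,0,0,0.002,0,0.062,0.015],[0,0,0,0.002,0,0.062,0.015]])

```text
clock: 4.2
eef_pos: [453.8, -1.0, 9.8]
tcp_rot: [-3.141, -0.001, -0.257]
contact_force: [-1.4, -0.2, 8.0]
opening: 0.307
grasp_force: 30.5
```

In the tool's units: -0.05 m / 0.5 = -0.1, -0.025 m / 0.5 = -0.05.

move_arm(motion=[[0,0,0,0,0,-0.05,0.015],[0,0,0,0,0,-0.1,0.015]])

```text
clock: 4.45
eef_pos: [453.0, -1.0, 59.8]
tcp_rot: [3.141, 0.001, -0.257]
contact_force: [0.2, 0.5, -0.5]
opening: 0.306
grasp_force: 29.7
```

```bash
python3 -c "
from h import *
print(sensors.sense(),rel(456.4,142.9,60,-.257),rel(456.4,142.9,9,-.257))"
```

```text
{'clock': 4.45, 'qpos': array([-5.42607846e-03,  3.49609010e-01,  2.12764662e+00,  2.10279637e-06,
        6.65179829e-01,  1.82260280e+00]), 'qvel': array([-1.43865343e-03, -4.02787535e-01, -9.35821913e-02,  4.44119486e-04,
        4.81246515e-01, -8.22352738e-04]), 'joint_efforts': array([ 1.30879402e-03, -4.32281721e+01, -1.96704197e+01,  1.16743608e-04,
       -7.05360901e-01, -1.21960184e-04]), 'eef_pos': array([453.00004886,  -0.95757107,  59.79135602]), 'tcp_rot': array([ 3.14138392e+00,  8.16546916e-04, -2.57234293e-01]), 'contact_force': array([ 0.21482888,  0.49479558, -0.49430045]), 'wrist_torque': array([-0.05508712, -0.06481763, -0.00278763]), 'grasp_force': 29.687897264957428, 'opening': 0.3063978055132836} [ 0.0002  0.0008 -0.0002 -0.0333 -0.14   -0.0002] [ 0.0002  0.0008 -0.0002 -0.0333 -0.14    0.0508]
```

In the tool's units: -0.14 m / 0.5 = -0.28, -0.0333 m / 0.5 = -0.0666.

move_arm(motion=[[0,0,0,-0.022,-0.094,0,0.015],[0,0,0,-0.044,-0.19,0,0.015],[0,0,0,-0.0666,-0.28,0,0.015],[0,0,0,-0.0666,-0.28,0,0.015],[0,0,0,-0.0666,-0.28,0.05,0.015],[0,0,0,-0.0666,-0.28,0.09,0.015],[0,0,0,-0.0666,-0.28,0.101,0.015],[0,0,0,-0.0666,-0.28,0.101,0.015]])

```text
clock: 5.45
eef_pos: [456.6, 142.2, 9.0]
tcp_rot: [3.141, 0.001, -0.258]
contact_force: [0.7, -0.5, 0.4]
opening: 0.309
grasp_force: 30.2
```

In the tool's units: -0.13 m / 0.5 = -0.26, -0.1 m / 0.5 = -0.2.

move_arm(motion=[[0,0,0,0,0,0,0.05],[0,0,0,0,0,0,0.05],[0,0,0,0,0,0,0.05],[0,0,0,0,0,-0.04,0.05],[0,0,0,0,0,-0.1,0.0854],[0,0,0,0,0,-0.2,0.0854],[0,0,0,0,0,-0.26,0.0854]])

```text
clock: 6.32
eef_pos: [457.4, 143.1, 141.0]
tcp_rot: [-3.14, -0.002, -0.257]
contact_force: [0.4, -0.0, 0.1]
opening: 0.999
grasp_force: 0.0
```

```bash
python3 -c "
from h import *
print(sensors.sense()['eef_pos'],rel(450,-144,140,-.45))"
```

```text
[457.39662026 143.13228475 140.97949267] [-0.0013 -0.0017  0.1929  0.0659  0.2796  0.0008]
```

In the tool's units: 0.28 m / 0.5 = 0.56, 0.0659 m / 0.5 = 0.1318, 0.193 rad / 1.5708 = 0.1229.

move_arm(motion=[[0,0,0.0318,0.024,0.1,0,0.0854],[0,0,0.0637,0.05,0.212,0,0.0854],[0,0,0.0955,0.076,0.32,0,0.0854],[0,0,0.1229,0.1,0.43,0,0.0854],[0,0,0.1229,0.1318,0.54,0,0.0854],[0,0,0.1229,0.1318,0.56,0,0.0854],[0,0,0.1229,0.1318,0.56,0,0.0854]])

```text
clock: 7.2
eef_pos: [448.8, -144.8, 138.6]
tcp_rot: [-3.141, 0.001, -0.452]
contact_force: [-0.1, -0.3, 0.4]
opening: 0.998
grasp_force: 0.0
```

```bash
python3 - <<'E'
from h import *
print(sensors.sense()['eef_pos'],sensors.sense()['tcp_rot'])
p,d,cp,c=look("w3");X,Y,Z=c[...,0],c[...,1],c[...,2]
near=lambda x,y,r:(abs(X-x)<r)&(abs(Y-y)<r)
for a,b in [(48,64),(53,63),(57.5,63)]:
    m=near(450,-144,50)&(Z>a)&(Z<b);print(m.sum(),np.median(Z[m]),rect(m,56,cp))
h=cv2.cvtColor(p,cv2.COLOR_RGB2HSV);S,V=h[...,1],h[...,2]
print("white",rect((S<70)&(V>70)&near(449,-147,80)&(Z>8)&(Z<16),12,cp),rect((S<70)&(V>70)&near(449,-147,80)&(Z>3)&(Z<20),12,cp))
E
```

```text
[ 448.78567333 -144.79564957  138.63710113] [-3.14142825e+00  6.64668623e-04 -4.52012685e-01]
3830 56.42526868017785 [array([ 448.6, -147.3]), array([45.7, 61. ]), 61.8]
3779 56.43655451404106 [array([ 448.3, -147.1]), array([45.7, 60.2]), 61.8]
392 58.711876358415324 [array([ 459.7, -170.1]), array([7.1, 7.5]), 19.4]
white [array([ 448. , -145.4]), array([91.4, 91.7]), 70.9] [array([ 448.1, -145.5]), array([91.4, 92. ]), 70.9]
```

View pics/w3.png

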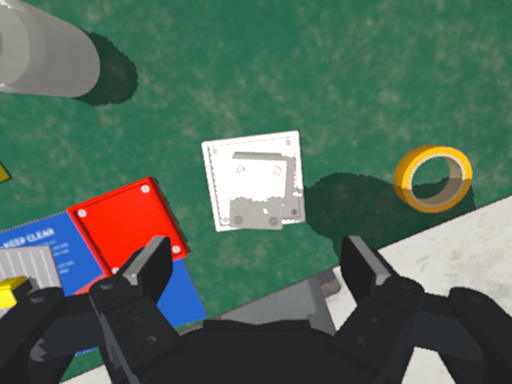

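The view shows the block (258,190) square to the fingers in the white tray, red tray empty at left (128,225), tape (433,180) clear.

```bash
python3 -c "
from h import *
print(sensors.sense()['eef_pos'],rel(448.4,-147.2,20,-.492))"
```

```text
[ 448.91808396 -144.04447058  138.65162464] [-0.0002  0.0007  0.0412  0.001   0.0031  0.1187]
```

In the tool's units: 0.118 m / 0.5 = 0.236, 0.001 m / 0.5 = 0.002, 0.04 rad / 1.5708 = 0.0255.

move_arm(motion=[[0,0,0.0255,0.002,0.006,0.08,0.0854],[0,0,0.0255,0.002,0.006,0.16,0.0854],[0,0,0.0255,0.002,0.006,0.216,0.0854],[0,0,0.0255,0.002,0.006,0.236,0.0854],[0,0,0.0255,0.002,0.006,0.236,0.03],[0,0,0.0255,0.002,0.006,0.236,0.03],[0,0,0.0255,0.002,0.006,0.236,0.03],[0,0,0.0255,0.002,0.006,0.236,0.03]], grip_force=60)

```text
clock: 8.25
eef_pos: [450.0, -147.7, 22.2]
tcp_rot: [-3.141, -0.002, -0.491]
contact_force: [0.9, 5.3, 7.5]
opening: 0.527
grasp_force: 62.5
```

Gripped (opening 0.527 ≈ 45 mm). Lift.

In the tool's units: -0.06 m / 0.5 = -0.12, -0.045 m / 0.5 = -0.09.

move_arm(motion=[[0,0,0,0,0,-0.03,0.03],[0,0,0,0,0,-0.09,0.03],[0,0,0,0,0,-0.12,0.03],[0,0,0,0,0,-0.12,0.03]])

```text
clock: 8.75
eef_pos: [449.7, -148.1, 82.1]
tcp_rot: [-3.141, -0.003, -0.49]
contact_force: [0.1, 0.2, -5.2]
opening: 0.53
grasp_force: 63.2
```

```bash
python3 -c "
from h import *
s=sensors.sense();print(s['eef_pos'],s['contact_force'],s['opening'],rel(458.5,-3.6,82,-.085),rel(458.5,-3.6,22,-.085))"
```

```text
[ 449.65368148 -148.14351705   82.10536494] [ 0.09880368  0.23742611 -5.21793982] 0.5302909519075507 [ 2.000e-04 -2.800e-03 -4.053e-01 -6.030e-02 -1.317e-01 -0.000e+00] [ 2.000e-04 -2.800e-03 -4.053e-01 -6.040e-02 -1.317e-01  6.000e-02]
```

In the tool's units: -0.132 m / 0.5 = -0.264, -0.1 m / 0.5 = -0.2, -0.405 rad / 1.5708 = -0.2578.

move_arm(motion=[[0,0,-0.0637,-0.028,-0.06,0,0.03],[0,0,-0.1337,-0.056,-0.13,0,0.03],[0,0,-0.1974,-0.088,-0.2,0,0.03],[0,0,-0.2578,-0.1186,-0.264,0,0.03],[0,0,-0.2578,-0.1186,-0.264,0,0.03],[0,0,-0.2578,-0.1186,-0.264,0.05,0.03],[0,0,-0.2578,-0.1186,-0.264,0.08,0.03],[0,0,-0.2578,-0.1186,-0.264,0.08,0.03]])

```text
clock: 9.75
eef_pos: [457.4, -3.8, 39.5]
tcp_rot: [3.141, 0.003, -0.086]
contact_force: [-0.1, -0.4, -5.3]
opening: 0.529
grasp_force: 63.6
```

```bash
python3 -c "
from h import *
s=sensors.sense();print(s['eef_pos'],s['contact_force'],s['opening'],rel(459.6,-3.8,22.5,-.085))"
```

```text
[457.39244846  -3.84500615  39.48389964] [-0.13890684 -0.44081084 -5.33005146] 0.5294010392611943 [ 0.0003  0.0033 -0.001   0.0023 -0.0002  0.017 ]
```

In the tool's units: 0.017 m / 0.5 = 0.034, 0.014 m / 0.5 = 0.028.

move_arm(motion=[[0,0,0,0.004,0,0.016,0.03],[0,0,0,0.004,0,0.028,0.03],[0,0,0,0.004,0,0.034,0.03],[0,0,0,0.004,0,0.034,0.03],[0,0,0,0.004,0,0.034,0.03]])

```text
clock: 10.38
eef_pos: [460.8, -3.5, 23.9]
tcp_rot: [-3.142, -0.0, -0.085]
contact_force: [0.4, -0.3, -4.9]
opening: 0.535
grasp_force: 63.9
```

In the tool's units: 0.0015 m / 0.5 = 0.003, -0.001 m / 0.5 = -0.002.

move_arm(motion=[[0,0,0,-0.002,0,0.002,0.03],[0,0,0,-0.002,0,0.003,0.03],[0,0,0,-0.002,0,0.003,0.03]])

```text
clock: 10.75
eef_pos: [459.7, -3.5, 22.3]
tcp_rot: [-3.142, -0.0, -0.085]
contact_force: [-0.4, -0.5, -4.5]
opening: 0.524
grasp_force: 63.9
```

In the tool's units: 0.001 m / 0.5 = 0.002.

move_arm(motion=[[0,0,0,0,0,0.002,0.03],[0,0,0,0,0,0.002,0.03]])

```text
clock: 11.0
eef_pos: [459.7, -3.5, 22.2]
tcp_rot: [-3.142, -0.0, -0.085]
contact_force: [-4.7, -1.3, 13.4]
opening: 0.531
grasp_force: 66.2
```

Landed. Release and lift, then look.

move_arm(motion=[[0,0,0,0,0,-0.002,0.03],[0,0,0,0,0,-0.002,0.0854],[0,0,0,0,0,-0.002,0.0854],[0,0,0,0,0,-0.002,0.0854],[0,0,0,0,0,-0.04,0.0854],[0,0,0,0,0,-0.12,0.0854],[0,0,0,0,0,-0.22,0.0854],[0,0,0,0,0,-0.28,0.0854]])

```text
clock: 12.0
eef_pos: [460.4, -3.5, 163.5]
tcp_rot: [-3.141, -0.002, -0.085]
contact_force: [0.3, -0.5, -0.5]
opening: 0.999
grasp_force: 0.0
```

```bash
python3 - <<'E'
from h import *
s=sensors.sense();print(s['eef_pos'],s['tcp_rot'])
p,d,cp,c=look("w4");X,Y,Z=c[...,0],c[...,1],c[...,2]
near=lambda x,y,r:(abs(X-x)<r)&(abs(Y-y)<r)
m=near(458,-4,50)&(Z>53)&(Z<63);print(m.sum(),rect(m,56.3,cp))
h=cv2.cvtColor(p,cv2.COLOR_RGB2HSV);H,S,V=[h[...,i].astype(int) for i in range(3)]
print("red",rect(((H<8)|(H>172))&(S>150)&near(455,0,60)&(Z>9)&(Z<16),12,cp))
print(rel(607.4,118.5,100,-.065))
E
```

```text
[460.44743058  -3.49535313 163.54741918] [-3.14141539e+00 -2.39887836e-03 -8.52055841e-02]
3110 [array([457.8,  -4.8]), array([45.8, 59.2]), 85.2]
red [array([458.2,  -3.6]), array([91.4, 90.1]), 85.2]
[-0.0004 -0.0063 -0.0202  0.134  -0.1339  0.0673]
```

View pics/w4.png

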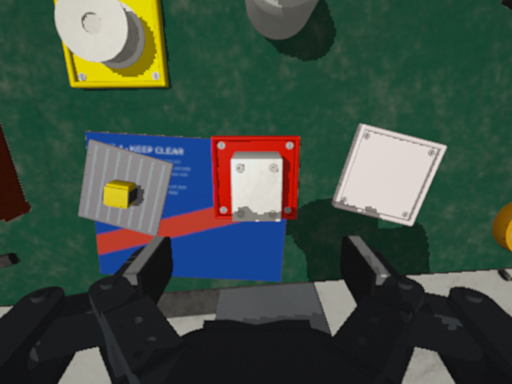

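The block is centred in the red tray (257,187), the transformer upright on the mat (119,195), the white tray empty (390,178).

In the tool's units: -0.134 m / 0.5 = -0.268, -0.12 m / 0.5 = -0.24, -0.02 rad / 1.5708 = -0.0127.

move_arm(motion=[[0,0,-0.0127,0.06,-0.08,0,0.0854],[0,0,-0.0127,0.14,-0.16,0,0.0854],[0,0,-0.0127,0.22,-0.24,0,0.0854],[0,0,-0.0127,0.268,-0.268,0.06,0.0854],[0,0,-0.0127,0.268,-0.268,0.12,0.0854],[0,0,-0.0127,0.268,-0.268,0.12,0.0854]])

```text
clock: 12.8
eef_pos: [602.6, 118.4, 98.6]
tcp_rot: [3.14, 0.005, -0.065]
contact_force: [-0.2, -0.2, 1.2]
opening: 1.005
grasp_force: 0.0
```

```bash
python3 - <<'E'
from h import *
s=sensors.sense();print(s['eef_pos'],s['tcp_rot'])
p,d,cp,c=look("w5");X,Y,Z=c[...,0],c[...,1],c[...,2]
near=lambda x,y,r:(abs(X-x)<r)&(abs(Y-y)<r)
m=near(607,118,40)&(Z>40)&(Z<49);print(m.sum(),np.median(Z[m]),rect(m,44.4,cp))
h=cv2.cvtColor(p,cv2.COLOR_RGB2HSV);H,S,V=[h[...,i].astype(int) for i in range(3)]
print("yel",rect((H>20)&(H<35)&(S>120)&near(608,119,60)&(Z>8)&(Z<17),12,cp))
print(rel(607.4,118.5,11,-.065))
E
```

```text
[602.60704147 118.42406653  98.58947637] [ 3.14021653  0.00524891 -0.06489469]
4627 44.26172031819664 [array([608., 118.]), array([56.7, 56.8]), 86.3]
yel [array([608.4, 118.9]), array([91.3, 91.3]), 86.3]
[ 0.0007  0.0027 -0.0001  0.004  -0.0004  0.0893]
```

View pics/w5.png

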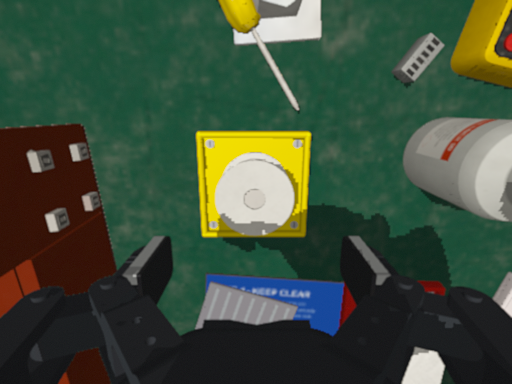

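The spool (255,195) sits mid-tray, midway between the fingers; surroundings clear.

In the tool's units: 0.086 m / 0.5 = 0.172, 0.005 m / 0.5 = 0.01.

move_arm(motion=[[0,0,0,0.01,0,0.06,0.0854],[0,0,0,0.01,0,0.12,0.0854],[0,0,0,0.01,0,0.16,0.0854],[0,0,0,0.01,0,0.172,0.0854],[0,0,0,0.01,0,0.172,0.0854]], grip_force=60)

```text
clock: 13.48
eef_pos: [610.0, 118.3, 15.9]
tcp_rot: [-3.141, -0.001, -0.065]
contact_force: [1.0, 0.5, 0.8]
opening: 0.998
grasp_force: 0.0
```

move_arm(motion=[[0,0,0,-0.004,0,0.009,0.0854],[0,0,0,-0.004,0,0.009,0.045],[0,0,0,-0.004,0,0.009,0.045],[0,0,0,-0.004,0,0.009,0.045],[0,0,0,-0.004,0,0.009,0.045]])

```text
clock: 14.1
eef_pos: [607.9, 118.7, 11.7]
tcp_rot: [-3.141, -0.001, -0.065]
contact_force: [-2.8, 0.5, 6.4]
opening: 0.664
grasp_force: 63.5
```

In the tool's units: -0.15 m / 0.5 = -0.3, -0.1 m / 0.5 = -0.2.

move_arm(motion=[[0,0,0,0,0,-0.03,0.045],[0,0,0,0,0,-0.09,0.045],[0,0,0,0,0,-0.18,0.045],[0,0,0,-0.1,0,-0.2,0.045],[0,0,0,-0.2,0,-0.2,0.045],[0,0,0,-0.3,0,-0.2,0.045],[0,0,0,-0.3,0,-0.2,0.045]])

```text
clock: 14.98
eef_pos: [453.6, 127.8, 111.0]
tcp_rot: [3.141, 0.003, -0.064]
contact_force: [0.1, -0.2, -3.9]
opening: 0.662
grasp_force: 64.7
```

```bash
python3 -c "
from h import *
s=sensors.sense();print(s['eef_pos'],s['contact_force'],s['opening'],rel(448,-145.6,110,-.333))"
```

```text
[453.56624626 127.78137169 110.95665429] [ 0.10049345 -0.23270613 -3.91226444] 0.6619022231131261 [0.0015 0.0033 0.2688 0.012  0.2732 0.0012]
```

In the tool's units: 0.273 m / 0.5 = 0.546, 0.012 m / 0.5 = 0.024, 0.268 rad / 1.5708 = 0.1706.

move_arm(motion=[[0,0,0.0382,0.006,0.08,0,0.045],[0,0,0.0764,0.012,0.19,0,0.045],[0,0,0.1146,0.018,0.3,0,0.045],[0,0,0.1528,0.022,0.4,0,0.045],[0,0,0.1706,0.024,0.5,0,0.045],[0,0,0.1706,0.024,0.546,0,0.045],[0,0,0.1706,0.024,0.546,0,0.045],[0,0,0.1706,0.024,0.546,0.08,0.045]])

```text
clock: 15.98
eef_pos: [455.3, -145.9, 72.9]
tcp_rot: [-3.141, -0.007, -0.334]
contact_force: [0.9, -0.3, -3.6]
opening: 0.662
grasp_force: 65.4
```

In the tool's units: 0.035 m / 0.5 = 0.07, 0.02 m / 0.5 = 0.04.

move_arm(motion=[[0,0,0,0,0,0.04,0.045],[0,0,0,0,0,0.07,0.045],[0,0,0,0,0,0.07,0.045],[0,0,0,0,0,0.07,0.045]])

```text
clock: 16.48
eef_pos: [452.8, -144.9, 36.4]
tcp_rot: [-3.142, -0.001, -0.333]
contact_force: [-0.6, -0.8, -4.1]
opening: 0.667
grasp_force: 65.4
```

```bash
python3 -c "
from h import *
s=sensors.sense();print(s['eef_pos'],s['contact_force'],s['opening'],rel(448,-145.5,12,-.333))"
```

```text
[ 452.79141469 -144.94149577   36.41960044] [-0.57875733 -0.76843543 -4.05504466] 0.6670303232145735 [-0.     -0.001   0.0002 -0.0044  0.0021  0.0244]
```

In the tool's units: 0.0235 m / 0.5 = 0.047, 0.022 m / 0.5 = 0.044.

move_arm(motion=[[0,0,0,-0.009,0.004,0.02,0.045],[0,0,0,-0.009,0.004,0.036,0.045],[0,0,0,-0.009,0.004,0.044,0.045],[0,0,0,-0.009,0.004,0.047,0.045],[0,0,0,-0.009,0.004,0.047,0.045]])

```text
clock: 17.1
eef_pos: [447.3, -145.4, 12.2]
tcp_rot: [-3.142, 0.0, -0.333]
contact_force: [0.2, -0.4, -3.8]
opening: 0.659
grasp_force: 65.4
```

In the tool's units: 0.001 m / 0.5 = 0.002, 0.0005 m / 0.5 = 0.001.

move_arm(motion=[[0,0,0,0.001,0,0.002,0.045],[0,0,0,0.001,0,0.002,0.045]])

```text
clock: 17.35
eef_pos: [447.7, -145.6, 11.6]
tcp_rot: [-3.142, -0.0, -0.333]
contact_force: [-1.0, 0.8, 2.7]
opening: 0.663
grasp_force: 66.1
```

Landed. Release, lift, look.

In the tool's units: -0.14 m / 0.5 = -0.28, -0.13 m / 0.5 = -0.26.

move_arm(motion=[[0,0,0,0,0,0,0.0854],[0,0,0,0,0,0,0.0854],[0,0,0,0,0,0,0.0854],[0,0,0,0,0,-0.06,0.0854],[0,0,0,0,0,-0.16,0.0854],[0,0,0,0,0,-0.26,0.0854],[0,0,0,0,0,-0.28,0.0854]])

```text
clock: 18.23
eef_pos: [449.6, -146.2, 154.4]
tcp_rot: [-3.141, -0.006, -0.333]
contact_force: [0.1, -1.2, 0.6]
opening: 0.997
grasp_force: 0.0
```

```bash
python3 - <<'E'
from h import *
s=sensors.sense();print(s['eef_pos'],s['tcp_rot'])
p,d,cp,c=look("w6");X,Y,Z=c[...,0],c[...,1],c[...,2]
near=lambda x,y,r:(abs(X-x)<r)&(abs(Y-y)<r)
m=near(448,-145,45)&(Z>40)&(Z<49);print(m.sum(),np.median(Z[m]),rect(m,44.3,cp))
h=cv2.cvtColor(p,cv2.COLOR_RGB2HSV);S,V=h[...,1],h[...,2]
print("white",rect((S<70)&(V>70)&near(449,-147,80)&(Z>3)&(Z<20),12,cp))
print(rel(456.5,142.5,150,-.257))
E
```

```text
[ 449.5696665  -146.20082591  154.37770191] [-3.14147508 -0.00569737 -0.33327258]
2913 44.25987426510795 [array([ 447.4, -147.4]), array([57. , 57.1]), 25.8]
white [array([ 448.1, -145.5]), array([91.4, 91.9]), 70.9]
[ 1.000e-04 -4.600e-03 -7.620e-02 -8.750e-02 -2.751e-01  3.500e-03]
```

In the tool's units: -0.275 m / 0.5 = -0.55, -0.255 m / 0.5 = -0.51, -0.076 rad / 1.5708 = -0.0484.

move_arm(motion=[[0,0,-0.0127,-0.026,-0.08,0,0.0854],[0,0,-0.0255,-0.06,-0.19,0,0.0854],[0,0,-0.0382,-0.094,-0.3,0,0.0854],[0,0,-0.0484,-0.13,-0.41,0,0.0854],[0,0,-0.0484,-0.16,-0.51,0,0.06],[0,0,-0.0484,-0.175,-0.55,0.04,0.05],[0,0,-0.0484,-0.175,-0.55,0.08,0.05],[0,0,-0.0484,-0.175,-0.55,0.08,0.05]])

```text
clock: 19.27
eef_pos: [452.9, 142.6, 108.9]
tcp_rot: [3.139, 0.004, -0.256]
contact_force: [-1.0, -0.2, -0.0]
opening: 0.584
grasp_force: 0.0
```

```bash
python3 - <<'E'
from h import *
s=sensors.sense();print(s['eef_pos'],s['tcp_rot'])
p,d,cp,c=look("w7");X,Y,Z=c[...,0],c[...,1],c[...,2]
near=lambda x,y,r:(abs(X-x)<r)&(abs(Y-y)<r)
m=near(456,142,30)&(Z>24)&(Z<33);z=np.median(Z[m]);print(m.sum(),z,rect(m,z,cp))
print(rel(456.5,142,9,-.257))
E
```

```text
[452.85274949 142.61283755 108.85478579] [ 3.13881589  0.00439759 -0.25636211]
850 28.034816329012827 [array([456.7, 140.4]), array([25.8, 24. ]), 75.3]
[ 1.800e-03  2.900e-03 -1.000e-04  3.100e-03 -3.000e-04  1.009e-01]
```

View pics/w7.png

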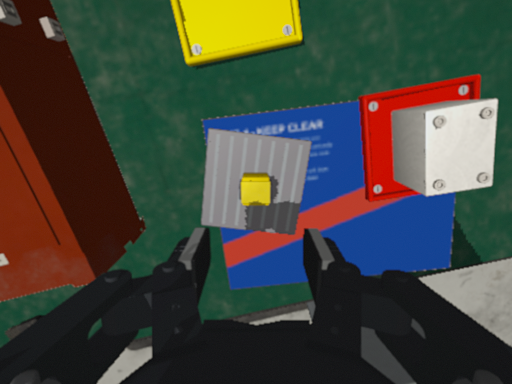

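The transformer (256,190) stands on the mat between the fingers, untouched neighbours.

In the tool's units: 0.09 m / 0.5 = 0.18, 0.085 m / 0.5 = 0.17.

move_arm(motion=[[0,0,0,0.006,0.002,0.06,0.05],[0,0,0,0.006,0.002,0.12,0.05],[0,0,0,0.006,0.002,0.17,0.05],[0,0,0,0.006,0.002,0.18,0.05],[0,0,0,0.006,0.002,0.18,0.05]], grip_force=30)

```text
clock: 19.95
eef_pos: [457.9, 141.0, 21.7]
tcp_rot: [-3.142, -0.0, -0.258]
contact_force: [0.4, 0.1, 0.4]
opening: 0.586
grasp_force: 0.0
```

```bash
python3 -c "
from h import *
s=sensors.sense();print(s['eef_pos'],rel(456.7,141.5,8.5,-.257))"
```

```text
[457.89364772 141.01119554  21.73350744] [-0.0001 -0.0001 -0.0007 -0.0013 -0.0002  0.0132]
```

move_arm(motion=[[0,0,0,-0.002,0,0.02,0.05],[0,0,0,-0.002,0,0.025,0.05],[0,0,0,-0.002,0,0.025,0.015],[0,0,0,-0.002,0,0.025,0.015],[0,0,0,-0.002,0,0.025,0.015],[0,0,0,-0.002,0,0.025,0.015],[0,0,0,-0.002,0,0.025,0.015]])

```text
clock: 20.82
eef_pos: [456.8, 141.5, 9.0]
tcp_rot: [-3.141, -0.0, -0.257]
contact_force: [-1.1, 0.2, 5.9]
opening: 0.311
grasp_force: 30.1
```

In the tool's units: -0.06 m / 0.5 = -0.12, -0.025 m / 0.5 = -0.05.

move_arm(motion=[[0,0,0,0,0,-0.05,0.015],[0,0,0,0,0,-0.12,0.015],[0,0,0,0,0,-0.12,0.015]])

```text
clock: 21.2
eef_pos: [458.2, 141.9, 70.6]
tcp_rot: [-3.139, -0.004, -0.257]
contact_force: [0.8, 0.5, -0.5]
opening: 0.309
grasp_force: 29.7
```

```bash
python3 -c "
from h import *
s=sensors.sense();print(s['eef_pos'],s['opening'],rel(608.2,119.7,70,-.065))"
```

```text
[458.18801409 141.91174507  70.64044372] 0.3094785421016815 [-0.0018 -0.0037 -0.1922  0.1507 -0.0167  0.0012]
```

In the tool's units: 0.15 m / 0.5 = 0.3, -0.0167 m / 0.5 = -0.0334, -0.192 rad / 1.5708 = -0.1222.

move_arm(motion=[[0,0,-0.0382,0.08,-0.01,0,0.015],[0,0,-0.0764,0.18,-0.02,0,0.015],[0,0,-0.121,0.27,-0.0334,0,0.015],[0,0,-0.1222,0.3,-0.0334,0,0.015],[0,0,-0.1222,0.3,-0.0334,0,0.015],[0,0,-0.1222,0.3,-0.0334,0.05,0.015],[0,0,-0.1222,0.3,-0.0334,0.08,0.015],[0,0,-0.1222,0.3,-0.0334,0.08,0.015]])

```text
clock: 22.2
eef_pos: [603.8, 119.4, 27.4]
tcp_rot: [3.141, 0.003, -0.065]
contact_force: [0.5, -0.8, -0.3]
opening: 0.309
grasp_force: 29.7
```

```bash
python3 -c "
from h import *
s=sensors.sense();print(s['eef_pos'],s['opening'],rel(608.2,119.7,10.5,-.065))"
```

```text
[603.79907489 119.41581781  27.39225143] 0.3091735886573177 [ 0.0009  0.0034 -0.0001  0.0044 -0.0006  0.0169]
```

move_arm(motion=[[0,0,0,0.007,-0.001,0.016,0.015],[0,0,0,0.007,-0.001,0.028,0.015],[0,0,0,0.007,-0.001,0.033,0.015],[0,0,0,0.007,-0.001,0.033,0.015],[0,0,0,0.007,-0.001,0.033,0.015]])

```text
clock: 22.82
eef_pos: [609.6, 119.7, 12.5]
tcp_rot: [-3.142, -0.0, -0.065]
contact_force: [-0.5, 0.1, 0.7]
opening: 0.311
grasp_force: 29.7
```

In the tool's units: 0.0022 m / 0.5 = 0.0044, 0.0015 m / 0.5 = 0.003.

move_arm(motion=[[0,0,0,-0.002,0,0.003,0.015],[0,0,0,-0.002,0,0.0044,0.015],[0,0,0,-0.002,0,0.0044,0.015]])

```text
clock: 23.2
eef_pos: [608.4, 119.8, 10.1]
tcp_rot: [-3.142, 0.0, -0.065]
contact_force: [-0.2, 1.3, -0.5]
opening: 0.307
grasp_force: 29.8
```

In the tool's units: -0.2 m / 0.5 = -0.4, -0.04 m / 0.5 = -0.08.

move_arm(motion=[[0,0,0,0,0,0,0.04],[0,0,0,0,0,0,0.04],[0,0,0,0,0,0,0.04],[0,0,0,0,0,-0.04,0.04],[0,0,0,0,0,-0.12,0.04],[0,0,0,-0.08,0,-0.2,0.04],[0,0,0,-0.16,0.06,-0.3,0.04],[0,0,0,-0.16,0.12,-0.4,0.04]])

```text
clock: 24.2
eef_pos: [522.0, 66.4, 209.6]
tcp_rot: [3.141, 0.002, -0.063]
contact_force: [1.6, 0.2, -0.8]
opening: 0.468
grasp_force: 0.0
```

In the tool's units: -0.04 m / 0.5 = -0.08, -0.03 m / 0.5 = -0.06.

move_arm(motion=[[0,0,0,0,0.04,-0.06,0.04],[0,0,0,0,0.04,-0.08,0.04],[0,0,0,0,0.04,-0.08,0.04]])

```text
clock: 24.58
eef_pos: [523.9, 46.9, 248.5]
tcp_rot: [-3.141, -0.001, -0.066]
contact_force: [-0.3, 0.8, -1.3]
opening: 0.47
grasp_force: 0.0
```

```bash
python3 - <<'E'
from h import *
s=sensors.sense();print(s['eef_pos'],s['tcp_rot'],s['contact_force'])
p,d,cp,c=look("w8");X,Y,Z=c[...,0],c[...,1],c[...,2]
near=lambda x,y,r:(abs(X-x)<r)&(abs(Y-y)<r)
h=cv2.cvtColor(p,cv2.COLOR_RGB2HSV);H,S,V=[h[...,i].astype(int) for i in range(3)]
print("yel",rect((H>20)&(H<35)&(S>120)&near(608,119,60)&(Z>8)&(Z<17),12,cp))
for n,x,y,a,b,r in [("spool",448,-145,40,50,45),("trafo",608,119,24,36,35),("block",458,-4,53,64,50)]:
    m=near(x,y,r)&(Z>a)&(Z<b);z=np.median(Z[m]);print(n,m.sum(),z.round(1),rect(m,z,cp))
E
```

```text
[523.92607341  46.93155261 248.46240723] [-3.14103148e+00 -1.42909811e-03 -6.55235106e-02] [-0.30944689  0.78499384 -1.27375407]
yel [array([608.4, 118.9]), array([92.9, 91. ]), 86.4]
spool 1496 44.0 [array([ 448.2, -146.5]), array([57.4, 57.5]), 5.6]
trafo 451 29.1 [array([606.4, 118.7]), array([28. , 23.3]), 86.4]
block 1371 56.4 [array([457.9,  -4.6]), array([45.9, 60.1]), 85.4]
```

View pics/w8.png

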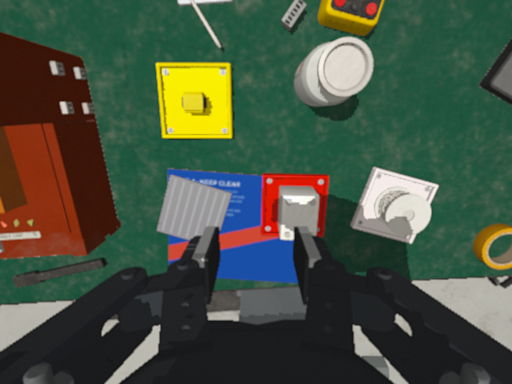

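All three parts stand within about 2 mm of their tray centres: transformer (194,102), block (297,208), spool (405,213). The mat is empty, and the bottle, tape and brush look undisturbed.

```bash
python3 -c "
from rig import order
print(order.sign_off())"
```

```text
the job is handed in; nothing more can be done
None
```

The job is handed in at about 25 s. The transformer was set aside on the mat first, and the last wrist picture shows the block in the red tray, the spool in the white and the transformer in the yellow, each upright and within about 2 mm of its tray centre, with the pump bottle, tape roll and brush looking undisturbed.

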